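# Run the self-test on the harness tester

## Robot

A 6-joint arm with a two-finger parallel gripper is mounted at the origin on the work surface. World frame = base frame: x ahead of the robot, y to its left, z up, the work surface at z = 0. Lengths are in mm, angles in rad, forces in N, time in s.
With the tool pointing down it reaches from about 350 to 775 mm from the base axis. Payload 7.3 kg.
Tool frame: the origin (TCP) lies on the front face of the gripper's body, between the roots of the fingers; the fingertips stand 66 mm ahead of it and the grasp point (between the pads) lies 47 mm ahead of it (bot.tcp_to_grasp is the z of the grasp point in the tool frame, in mm); z points along the fingers, y is the direction in which the jaws open and shut (so a half turn about z gives the same grasp; the last joint's range is limited). The gripper opens to 92 mm and grips with 3 to 60 N. Pads are 19 mm wide; open, the fingers measure 130 mm over their backs; the gripper's body (75 mm by 190 mm) begins 47 mm behind the grasp point.
Start: joints at [1.182, 0.342, 1.524, -0, 1.275, -0.146], TCP at [126.203, 509.619, 292.241] pointing down, gripper open.
Joint ranges: [-2.53, 2.53], [-0.77, 2.02], [0.04, 2.7], [-1, 4.14], [0.28, 2.66], [-3.11, 3.11]. Speed limits (rad/s): [2.57, 2.57, 3.14, 3.14, 3.14, 3.14].

## Interface

Orientations are given as [roll, pitch, yaw] about the fixed x, y, z axes, in that order (R = Rz(yaw) Ry(pitch) Rx(roll)).
In Python, from plant import bot gives the robot as it stands.
- The arm moves only by the tool carry_out, never from a script. Its argument "deltas" is a list that holds one entry, the list of rows, each a list of 4 numbers: the shift along the tool's x, y, z in mm, then the turn about the tool's z in units of 5 degrees (1.0 is 5 degrees). A call has 1 to 20 rows; each row is the pose to reach, as a shift and turn from the pose commanded when the call began, along the tool's axes at that moment; what a row does not reach only later rows make up. A row lasts 1/10 s, in which the tool goes at most 50 mm and 8.59 degrees, less where a joint would pass 70% of its speed; a pose out of reach is approached as far as the arm can. A call with a gripper value outside its range is refused whole. "fingers" is the finger opening in mm, from 0 to 91.8, set as the call begins (left out, the last holds). The fingers move at their own pace and stop on an object; the grip force is fixed at half the most. Time passes only in rows, so rows that repeat a pose let the fingers close. It gives the time, the measured TCP pose, the force and the opening at its end, in the units of the state.
- bot.get_obs(): the state, without advancing time (a new reading comes with each control period).
- bot.capture(name): name is "scene" or "side" or "wrist"; returns (picture, depth): 480x640x3 uint8, blue, green, red; 480x640 float32, mm along the optical axis (not along the pixel's ray), 0 where there is no reading.
- bot.camera_model(name): a dict with "K" (3x3 intrinsics, pixels), "camera_from_world" (4x4, takes a point from world to camera coordinates). Camera axes: x right, y down, z forward; pixel columns grow to the right and rows downward; lengths in mm; the calibration is good to about 2 mm. A picture is of the moment at which its call begins: read the wrist's pose just before it. camera_model takes no time and is no camera call; for the wrist camera it gives the pose at the moment of the call.
- bot.close_job(): hands the job in, once; it reports no verdict.
The state is a dict: "time": time; "joint_positions": joint angles; "dq": joint speeds; "tau": joint torques, N m; "tool_pos": TCP position; "tcp_rot": TCP orientation; "contact_force": force on the tool from outside, world axes, zero at the start; "moment": the same for the moment, N m; "grip_width": finger opening in mm.
Only numpy, scipy, OpenCV 4.12 (cv2) and the standard library are available. Lean on these libraries where they do the work, as an engineer would, in place of code of your own. Each camera call takes 0.05 s, during which the arm holds its last target. There are 200 camera calls.

## Task

Run the harness tester's self-test: swing its clear guard up and over by the black handle until it is fully open towards you, then press the square key, then the large round key, each fully down and released, and last hold the long bar key fully down for at least one second, one key at a time. Never press the small round key and leave the tray, the spool and the screwdriver where they are. With all keys up again, close the guard fully onto the slope and let go of it.

Things in the scene. Friction and masses are not known exactly. Their poses are not given: they have to be found in the camera images.
- console: harness tester: fixed grey console 220 mm deep, 250 mm wide, front to -x at yaw 0. Origin on the bench under the middle of the key row (row: 13 mm behind it, panel there 55 mm up). Key panel slopes up to the rear at 30 degrees; four white keys in one row across it, 52 mm pitch, order varies. Side cheeks 26 mm above the panel, 234 mm apart. Rear deck 65 mm high
- guard (a joint): hinge of the clear guard over the keys, rad: 0 = closed on the slope (30 degrees above level, handle to the rear), grows as its rear edge is lifted over and down towards the robot, 2.1 = fully open, at its stop, leaning towards the robot 30 degrees above level. The hinge is stiff and stays where it is left. May start slightly ajar, up to 0.3
- guard_handle (a point): middle of the guard's handle: a black round bar 10 mm thick and 110 mm long, parallel to the hinge, in the plane of the guard, 135 mm from the hinge line and held 43 mm clear of the guard's edge by an arm at each end; open space around it. y axis = along the bar; x axis = away from the hinge
- guard_hinge (a point): middle of the guard's hinge line, 40 mm in front of the console's origin and 55 mm up, at the foot of the slope. The guard is a clear pane in an aluminium frame, 92 mm by 236 mm, 6 mm thick, 180 g, turning about this point's y axis
- key_square (a joint): square key, its travel in m, 0 = up, 0.006 = fully down; spring returns it; about 5 N holds it fully down
- key_square_top (a point): square key, 28 by 28 mm, centre of its top face at rest 14 mm above the sloping panel (moves with the key); z axis = out of the panel, the reverse of the pressing direction; x axis = up the slope
- key_round (a joint): large round key, its travel in m, 0 = up, 0.006 = fully down; spring returns it; about 5 N holds it fully down
- key_round_top (a point): large round key, 30 mm in diameter, centre of its top face at rest 14 mm above the sloping panel (moves with the key); z axis = out of the panel, the reverse of the pressing direction; x axis = up the slope
- key_bar (a joint): long bar key, its travel in m, 0 = up, 0.006 = fully down; spring returns it; about 5 N holds it fully down
- key_bar_top (a point): bar key, 12 mm wide across the row and 44 mm long up the slope, centre of its top face at rest 14 mm above the sloping panel (moves with the key); z axis = out of the panel, the reverse of the pressing direction; x axis = up the slope
- key_small (a joint): small round key, not to be pressed, its travel in m, 0 = up, 0.006 = fully down; spring returns it; about 5 N holds it fully down
- key_small_top (a point): small round key, 13 mm in diameter, centre of its top face at rest 14 mm above the sloping panel (moves with the key); z axis = out of the panel, the reverse of the pressing direction; x axis = up the slope
- tray: bystander: open aluminium tray 110 by 160 by 45 mm, origin under its centre, left of the console
- spool: bystander: small cardboard wire reel (the spool) 64 mm in diameter, 52 mm high, origin under its centre, right of the console
- driver: bystander: screwdriver with a black handle, lying right of the console, x axis along it

How it is judged:
By the outcome, as a careful person would: the job done as asked, in the order asked, and still so for the second after the job is handed in, with the robot touching nothing.
It also fails if it takes over 72 s, if anything falls off the work surface, if the arm or the gripper's body presses on something with over 40 N, if the wrist force passes 120 N, or if a joint passes its speed limit or range.

## Working session

There is one attempt and no reset: what is moved stays moved. The work goes in short steps, Python scripts to look and compute and a tool call to move; the robot and the scene stay as the last step left them, time stands still between calls to the robot, and variables do not carry over. Pictures are saved under pics/ and viewed, about 8 in all and at most 12, crops included, and the job is handed in when it is done.

Besides the shell and the picture viewer there is one more tool, called after "Emit:" by a JSON object that holds its "fn" and its "kwargs". carry_out: Moves the arm, as the interface text tells. Its arguments: {"type":"object","properties":{"deltas":{"type":"array","items":{"type":"array","items":{"type":"array","items":{"type":"number"}}}},"fingers":{"type":"number"}},"required":["deltas"]}

```bash
ls; mkdir -p pics; python3 - <<'E'
from plant import bot
import cv2,numpy as np
o=bot.get_obs();print({k:np.round(v,3).tolist() for k,v in o.items()})
for n in["scene","side"]:
    p,d=bot.capture(n);cv2.imwrite(f"pics/{n}0.png",p);np.save(f"{n}0.npy",d)
    m=bot.camera_model(n);print(n,np.round(m["K"],1).tolist(),np.round(m["camera_from_world"],3).tolist())
E
```

```text
pics
{'time': 0.0, 'joint_positions': [1.182, 0.343, 1.525, -0.0, 1.275, -0.146], 'dq': [0.002, 0.002, 0.0, 0.002, 0.0, 0.002], 'tau': [0.002, -43.125, -24.422, 0.072, 0.056, -0.0], 'tool_pos': [126.08, 509.317, 291.56], 'tcp_rot': [-3.14, -0.0, 2.899], 'contact_force': [-0.106, -0.256, -0.514], 'moment': [-0.001, -0.012, 0.041], 'grip_width': 91.678}
scene [[519.5, 0.0, 323.4], [0.0, 519.5, 233.8], [0.0, 0.0, 1.0]] [[0.389, 0.921, 0.012, -245.219], [0.794, -0.329, -0.512, -416.336], [-0.468, 0.209, -0.859, 1341.421], [0.0, 0.0, 0.0, 1.0]]
side [[518.1, 0.0, 321.3], [0.0, 518.1, 248.6], [0.0, 0.0, 1.0]] [[0.993, -0.121, -0.009, -556.83], [-0.091, -0.692, -0.716, 168.172], [0.081, 0.712, -0.698, 1064.885], [0.0, 0.0, 0.0, 1.0]]
```

View pics/scene0.png

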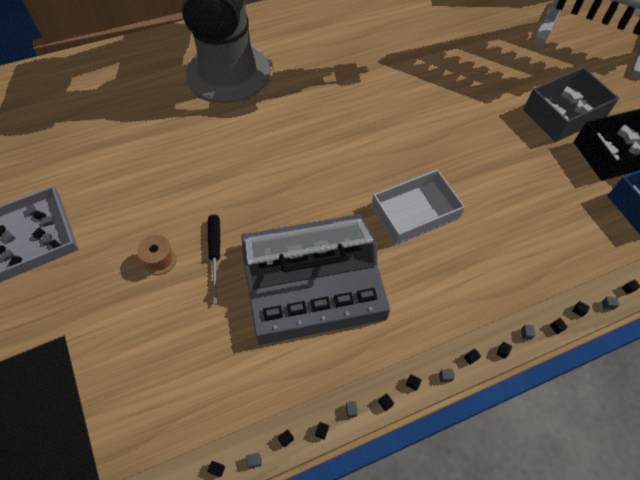

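View pics/side0.png

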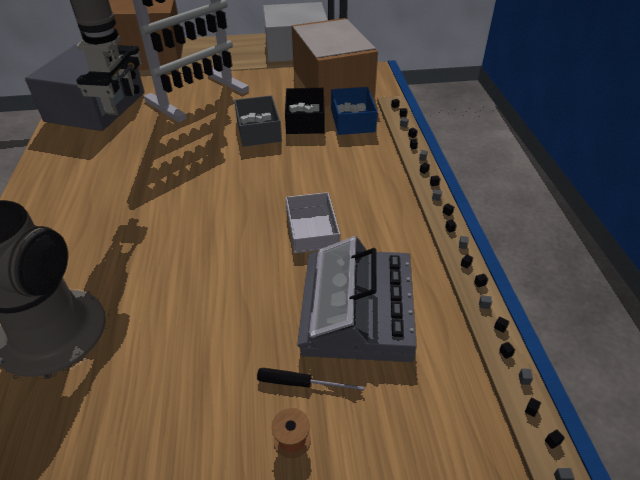

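The scene view shows the console with its guard slightly ajar (handle bar around pixel (312,258)), the tray at (418,205), the driver at (213,255) and the spool at (156,252). The side view agrees. Next I fit the console pose from the depth.

```bash
cat > h.py <<'E'
from plant import bot
import cv2,numpy as np
def cloud(n,d):
    m=bot.camera_model(n);K=m["K"];T=np.linalg.inv(m["camera_from_world"])
    v,u=np.mgrid[:480,:640]
    P=np.stack([(u-K[0][2])/K[0][0]*d,(v-K[1][2])/K[1][1]*d,d],-1)
    return P@T[:3,:3].T+T[:3,3]
def px(n,w):
    m=bot.camera_model(n);q=np.asarray(m["camera_from_world"])@np.r_[w,1];q=np.asarray(m["K"])@q[:3];return q[:2]/q[2]
E
python3 - <<'E'
from h import *
for n,box in(("scene",(215,350,238,395)),("side",(235,365,295,420))):
    d=np.load(n+"0.npy");W=cloud(n,d);r0,r1,c0,c1=box
    w=W[r0:r1,c0:c1].reshape(-1,3);w=w[d[r0:r1,c0:c1].ravel()>0]
    print(n,np.histogram(w[:,2],np.arange(-10,200,10))[0])
    k=w[(abs(w[:,2]-65)<4)]
    print("deck",len(k),np.median(k[:,2]),cv2.minAreaRect(k[:,:2].astype(np.float32)))
    k=w[w[:,2]>15];print("all",cv2.minAreaRect(k[:,:2].astype(np.float32)))
    img=np.zeros((400,400),np.uint8)
    s=w[w[:,2]>110];print("top",len(s),s.min(0),s.max(0))
    p=cv2.imread(f"pics/{n}0.png")
    cv2.imwrite(f"pics/{n}crop.png",cv2.resize(p[r0:r1,c0:c1],None,fx=4.5,fy=4.5,interpolation=2)) 
    for r in range(r0,r1,12):
        print([tuple(W[r,c].round().astype(int).tolist()) for c in range(c0+10,c1,25)])
E
```

```text
scene [3665 2910  299  308  396  800 7279 2331  769  697  599  595   60  372
   38    0    0    0    0    0]
deck 1938 63.85270097225498 ((631.73876953125, -24.780166625976562), (250.239013671875, 177.45468139648438), 78.8034439086914)
all ((636.270263671875, 3.9616851806640625), (308.88153076171875, 228.6015625), 78.83260345458984)
top 470 [614.85659814 -88.81402404 110.16014113] [674.61228538  32.36442511 132.94036328]
[(435, -94, 0), (454, -44, -2), (476, 5, 1), (497, 55, 1), (517, 105, 0), (539, 155, 1)]
[(466, -104, 4), (482, -54, -4), (529, -14, 42), (558, 29, 60), (582, 72, 68), (564, 143, -2)]
[(528, -118, 61), (551, -74, 68), (574, -30, 76), (598, 12, 86), (620, 54, 93), (635, 99, 89)]
[(566, -128, 84), (588, -86, 91), (613, -45, 104), (612, 6, 67), (632, 50, 69), (655, 90, 81)]
[(601, -138, 103), (598, -92, 64), (615, -47, 60), (665, -17, 128), (650, 42, 59), (668, 87, 57)]
[(612, -144, 80), (618, -99, 55), (637, -56, 58), (655, -12, 57), (671, 33, 52), (689, 77, 52)]
[(597, -148, 1), (639, -107, 51), (660, -65, 56), (676, -21, 52), (695, 22, 55), (716, 63, 63)]
[(622, -157
[... 1079 characters left out ...]
 (634, 23, 103), (699, 64, 52), (752, 55, 55)]
[(536, 99, 0), (582, 21, 76), (638, 33, 56), (692, 30, 51), (743, 19, 56)]
[(530, 27, 40), (578, -10, 74), (632, -2, 57), (685, -4, 51), (736, -12, 53)]
[(527, -4, 37), (573, -47, 80), (616, -80, 112), (678, -36, 52), (728, -44, 53)]
[(523, -39, 41), (570, -75, 77), (621, -66, 58), (671, -69, 53), (721, -75, 53)]
[(520, -71, 42), (566, -104, 77), (616, -95, 57), (665, -99, 54), (713, -105, 54)]
[(517, -102, 45), (562, -131, 76), (606, -147, 89), (659, -126, 52), (706, -133, 54)]
[(514, -129, 44), (561, -136, 46), (607, -148, 53), (653, -154, 54), (700, -160, 54)]
[(513, -131, 7), (561, -138, 8), (609, -148, 14), (655, -158, 21), (702, -165, 22)]
```

View pics/scenecrop.png

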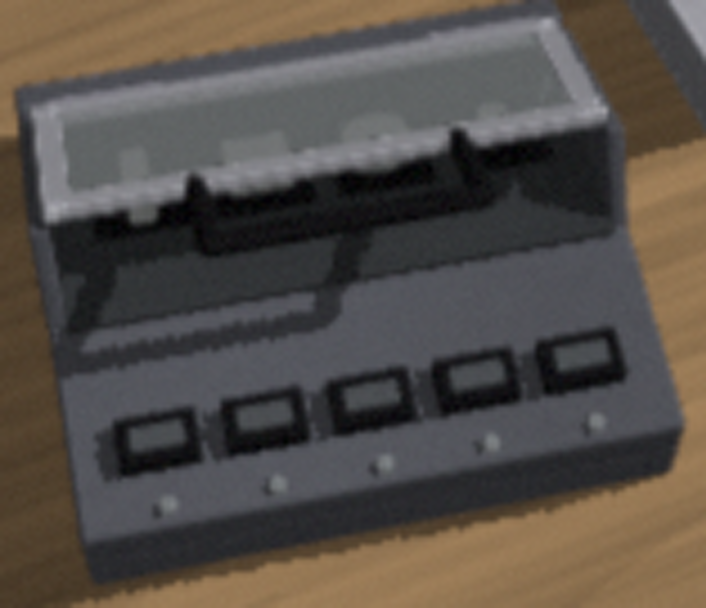

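```bash
python3 - <<'E'
from h import *
from scipy.spatial.transform import Rotation as R
yaw=np.deg2rad(-11.2);ex=np.array([np.cos(yaw),np.sin(yaw)]);ey=np.array([-ex[1],ex[0]])
A=[]
for n,box in(("scene",(215,350,238,395)),("side",(235,365,295,420))):
    d=np.load(n+"0.npy");W=cloud(n,d);p=cv2.imread(f"pics/{n}0.png").max(2);r0,r1,c0,c1=box
    w=W[r0:r1,c0:c1].reshape(-1,3);g=p[r0:r1,c0:c1].ravel();ok=d[r0:r1,c0:c1].ravel()>0;w=w[ok];g=g[ok]
    L=np.c_[w[:,:2]@ex,w[:,:2]@ey,w[:,2]]
    hd=L[(L[:,2]>113)&(g<60)&(L[:,1]>20)&(L[:,1]<170)];hd=hd[hd[:,0]>hd[:,0].max()-9]
    print(n,"handle med",np.median(hd,0),"y",np.percentile(hd[:,1],[2,98]),"n",len(hd))
    b=L[(L[:,2]>25)&(L[:,1]>-40)&(L[:,1]<260)]
    print("y ext",np.percentile(b[b[:,2]<70][:,1],[.5,1,99,99.5]),"x ext",np.percentile(b[:,0],[.2,1,99,99.8]))
    # profile along x for centre & sides : median z of bright guard
    for lo,hi in((-130,-116),(-116,-106),(-50,50)):
        yc=np.mean(np.percentile(b[b[:,2]<70][:,1],[.5,99.5]))
        print(lo,[(int(x),len(q),np.percentile(q,[10,50,90]).round().tolist()) for x in range(500,790,12) if len(q:=L[(abs(L[:,0]-x)<6)&(L[:,1]>yc+lo)&(L[:,1]<yc+hi)][:,2])>4])
E
```

```text
scene handle med [654.03861176  96.35558394 127.83168772] y [ 41.5166679  153.52747171] n 334
y ext [-25.30973845 -24.08920513 219.55883111 221.06643573] x ext [512.02083501 516.01038834 736.22976864 736.8485669 ]
-130 [(500, 8, [-2.0, -1.0, 3.0]), (512, 15, [-1.0, 37.0, 42.0]), (524, 24, [-1.0, 43.0, 48.0]), (536, 11, [-0.0, 43.0, 54.0]), (548, 21, [1.0, 58.0, 66.0]), (560, 13, [61.0, 64.0, 73.0]), (572, 17, [67.0, 72.0, 77.0]), (584, 22, [2.0, 76.0, 88.0]), (596, 22, [-1.0, 83.0, 91.0]), (608, 32, [-0.0, 91.0, 99.0]), (620, 56, [1.0, 88.0, 96.0]), (632, 59, [2.0, 70.0, 80.0]), (644, 47, [-0.0, 53.0, 59.0]), (656, 33, [-1.0, 53.0, 56.0]), (668, 37, [-1.0, 52.0, 55.0]), (680, 39, [2.0, 53.0, 55.0]), (692, 36, [-0.0, 53.0, 55.0]), (704, 36, [-1.0, 53.0, 55.0]), (716, 44, [0.0, 53.0, 55.0]), (728, 46, [-1.0, 52.0, 55.0]), (740, 89, [-1.0, 7.0, 49.0])]
-116 [(512, 9, [37.0, 39.0, 41.0]), (524, 14, [42.0, 44.0, 48.0]), (536, 12, [58.0, 60.0, 62.0]), (548, 17, [63.0, 66.0, 68.0]), (560, 19, [70.0, 73.0, 75.0]), (572, 16, [77.0, 79.0, 82.0]), (584, 20, [84.0, 86.0, 89.0]), (596, 43, [57.0,
[... 2669 characters left out ...]
, 130, [-2.0, 37.0, 40.0]), (524, 202, [40.0, 43.0, 46.0]), (536, 184, [39.0, 45.0, 60.0]), (548, 208, [60.0, 63.0, 65.0]), (560, 211, [66.0, 69.0, 72.0]), (572, 212, [73.0, 76.0, 80.0]), (584, 220, [80.0, 84.0, 87.0]), (596, 219, [88.0, 91.0, 94.0]), (608, 226, [95.0, 99.0, 103.0]), (620, 196, [56.0, 60.0, 104.0]), (632, 189, [55.0, 57.0, 59.0]), (644, 227, [54.0, 57.0, 124.0]), (656, 312, [53.0, 126.0, 130.0]), (668, 197, [52.0, 54.0, 56.0]), (680, 214, [52.0, 54.0, 56.0]), (692, 233, [52.0, 55.0, 64.0]), (704, 225, [56.0, 63.0, 65.0]), (716, 199, [53.0, 55.0, 63.0]), (728, 222, [52.0, 54.0, 57.0]), (740, 75, [51.0, 53.0, 55.0]), (752, 189, [-3.0, -1.0, 2.0]), (764, 14, [-3.0, -0.0, 2.0])]
```

Order across the row from the robot's right (−y): bar, square, large round, small round. Console yaw ≈ −11.2°, handle bar centre ≈ (659, −32, 125) and hinge at local x ≈ 537. Moving above the handle, jaws across the bar.

Emit:
{"fn": "carry_out", "kwargs": {"deltas": [[[-49,-30,3,1.3],[-98,-60,6,2.6],[-147,-90,9,3.9],[-196,-120,12,5.2],[-245,-150,15,6.5],[-294,-180,18,7.8],[-340,-210,21,9.1],[-380,-235,24,10.4],[-420,-260,27,11.7],[-460,-285,30,13],[-500,-310,33,14.2],[-540,-335,36,15.4],[-575,-355,39,16.4],[-605,-373,41,17],[-628,-387,42,17.3],[-642,-395,42,17.5],[-648,-398,42,17.5],[-648,-398,42,17.5],[-648,-398,42,17.5]]], "fingers": 32}}

```text
time: 2.0
tool_pos: [658.9, -31.5, 250.1]
tcp_rot: [-3.141, -0.0, 1.373]
contact_force: [0.2, -0.6, 0.1]
grip_width: 31.8
```

```bash
python3 - <<'E'
from h import *
o=bot.get_obs();print({k:np.round(v,3).tolist() for k,v in o.items()})
T=np.linalg.inv(bot.camera_model("wrist")["camera_from_world"]);print(T.round(3).tolist())
p,d=bot.capture("wrist");cv2.imwrite("pics/w1.png",p);np.save("w1.npy",d)
W=cloud("wrist",d)
yaw=np.deg2rad(-11.2);ex=np.array([np.cos(yaw),np.sin(yaw)]);ey=np.array([-ex[1],ex[0]])
k=(p.max(2)<70)&(W[...,2]>112)&(W[...,2]<140)&(d>0)
L=np.c_[W[k][:,:2]@ex,W[k][:,:2]@ey,W[k][:,2]]
k2=(abs(L[:,0]-653)<25)&(abs(L[:,1]-96)<90);L=L[k2]
print(len(L),np.percentile(L,[1,10,50,90,99],axis=0).round(1).tolist())
for a in range(40,160,20):
    q=L[abs(L[:,1]-a)<8]
    if len(q)>5: print(a,len(q),np.percentile(q,[5,50,95],axis=0).round(1).tolist())
E
```

```text
{'time': 2.0, 'joint_positions': [-0.164, 0.625, 1.173, 0.0, 1.344, 0.034], 'dq': [0.007, -0.011, 0.004, -0.002, -0.001, 0.002], 'tau': [-0.783, -57.029, -25.331, 0.032, 0.003, -0.007], 'tool_pos': [658.9, -31.517, 250.115], 'tcp_rot': [-3.141, -0.0, 1.373], 'contact_force': [0.191, -0.596, 0.097], 'moment': [-0.167, 0.078, 0.04], 'grip_width': 31.83}
[[0.98, -0.188, -0.058, 674.592], [-0.197, -0.939, -0.282, 44.288], [-0.001, 0.288, -0.958, 342.762], [0.0, 0.0, 0.0, 1.0]]
4268 [[629.1, 44.4, 114.1], [636.6, 51.7, 119.2], [651.2, 113.8, 128.5], [656.2, 154.1, 130.1], [657.4, 157.7, 130.9]]
40 313 [[629.5, 42.8, 113.8], [636.7, 46.6, 118.8], [647.2, 47.9, 124.1]]
60 406 [[648.6, 52.8, 126.4], [652.7, 60.2, 129.1], [657.4, 67.2, 130.3]]
80 440 [[648.2, 72.8, 126.7], [652.8, 80.0, 129.1], [657.4, 87.3, 130.4]]
100 455 [[648.4, 92.8, 126.9], [652.8, 100.1, 129.0], [657.3, 107.2, 130.5]]
120 514 [[648.0, 112.9, 126.5], [652.8, 120.1, 129.1], [657.2, 127.3, 130.6]]
140 544 [[648.2, 132.9, 126.7], [652.6, 140.2, 129.1], [657.1, 147.2, 130.5]]
```

View pics/w1.png

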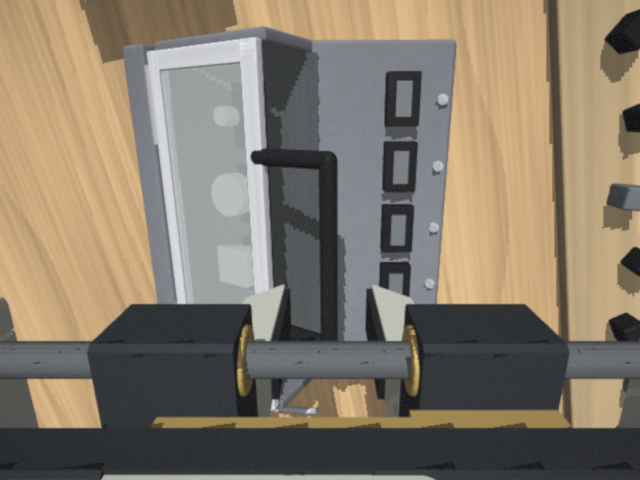

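The wrist view shows the bar parallel to the jaw gap at local x 652.8, z ≈ 125.5, and the TCP is within 1 mm of it. Keys from the top of the picture: small round (227,116), large round (232,194), square (236,265). Descending and gripping.

Emit:
{"fn": "carry_out", "kwargs": {"deltas": [[[0,0,10,0],[0,0,22,0],[0,0,34,0],[0,0,46,0],[0,0,56,0],[0,0,65,0],[0,0,72,0],[0,0,76,0],[0,0,78,0],[0,0,78,0]]]}}

```text
time: 3.05
tool_pos: [659.6, -32.5, 172.2]
tcp_rot: [3.142, -0.0, 1.372]
contact_force: [-0.8, -0.7, 0.3]
grip_width: 31.6
```

Emit:
{"fn": "carry_out", "kwargs": {"deltas": [[[0,0,0,0],[0,0,0,0],[0,0,0,0],[0,0,0,0],[0,0,0,0],[0,0,0,0],[0,0,0,0]]], "fingers": 6}}

```text
time: 3.75
tool_pos: [659.2, -32.4, 172.1]
tcp_rot: [-3.141, -0.0, 1.372]
contact_force: [-2.3, 0.5, -0.3]
grip_width: 8.8
```

```bash
python3 - <<'E'
import numpy as np
# arc in the tool frame: tool y=+local x, tool z=down; start angle a0
a0=np.deg2rad(31.5);r=135
for a in np.linspace(a0,np.deg2rad(150),31):
    print(round(np.rad2deg(a),1),np.round([r*(np.cos(a)-np.cos(a0)),-r*(np.sin(a)-np.sin(a0))],1))
E
```

```text
31.5 [ 0. -0.]
35.4 [-5.1 -7.8]
39.4 [-10.8 -15.2]
43.4 [-16.9 -22.1]
47.3 [-23.6 -28.7]
51.2 [-30.6 -34.7]
55.2 [-38.1 -40.3]
59.2 [-45.9 -45.4]
63.1 [-54.  -49.9]
67.0 [-62.5 -53.8]
71.0 [-71.2 -57.1]
74.9 [-80.1 -59.8]
78.9 [-89.1 -61.9]
82.8 [-98.3 -63.4]
86.8 [-107.6  -64.3]
90.8 [-116.9  -64.5]
94.7 [-126.2  -64. ]
98.6 [-135.4  -62.9]
102.6 [-144.6  -61.2]
106.6 [-153.6  -58.9]
110.5 [-162.4  -55.9]
114.4 [-171.   -52.4]
118.4 [-179.3  -48.2]
122.4 [-187.3  -43.5]
126.3 [-195.   -38.3]
130.2 [-202.3  -32.5]
134.2 [-209.2  -26.2]
138.2 [-215.7  -19.5]
142.1 [-221.6  -12.4]
146.0 [-227.1   -4.9]
150.0 [-232.    3.]
```

Emit:
{"fn": "carry_out", "kwargs": {"deltas": [[[0,-2.4,-4,0],[0,-5.1,-7.8,0],[0,-10.8,-15.2,0],[0,-16.9,-22.1,0],[0,-23.6,-28.7,0],[0,-30.6,-34.7,0],[0,-38.1,-40.3,0],[0,-45.9,-45.4,0],[0,-54,-49.9,0],[0,-62.5,-53.8,0],[0,-71.2,-57.1,0],[0,-71.2,-57.1,0]]]}}

```text
time: 4.95
tool_pos: [590.2, -18.9, 232.8]
tcp_rot: [3.135, 0.001, 1.372]
contact_force: [3.4, -3.0, 8.9]
grip_width: 9.1
```

Emit:
{"fn": "carry_out", "kwargs": {"deltas": [[[0,-4,-5,0],[0,-9.1,-6.2,0],[0,-18.2,-8.5,0],[0,-27.5,-10.1,0],[0,-36.9,-11.1,0],[0,-46.3,-11.4,0],[0,-55.7,-11.1,0],[0,-65.1,-10.1,0],[0,-74.4,-8.5,0],[0,-83.5,-6.2,0],[0,-92.5,-3.3,0],[0,-101.2,0.3,0],[0,-101.2,0.3,0]]]}}

```text
time: 6.25
tool_pos: [488.3, 2.0, 228.1]
tcp_rot: [-3.137, 0.0, 1.372]
contact_force: [-3.2, -3.2, 2.8]
grip_width: 9.3
```

Emit:
{"fn": "carry_out", "kwargs": {"deltas": [[[0,-8.5,4.1,0],[0,-16.6,8.8,0],[0,-24.5,14.1,0],[0,-31.9,19.9,0],[0,-38.9,26.2,0],[0,-45.4,33,0],[0,-51.5,40.2,0],[0,-57,47.8,0],[0,-59.6,51.8,0],[0,-62,55.8,0],[0,-64,59.8,0],[0,-64,59.8,0],[0,-64,59.8,0]]]}}

```text
time: 7.55
tool_pos: [430.0, 14.1, 172.2]
tcp_rot: [3.134, -0.001, 1.372]
contact_force: [-0.5, -3.5, 30.2]
grip_width: 8.9
```

Emit:
{"fn": "carry_out", "kwargs": {"deltas": [[[0,0.5,-2.5,0],[0,0.5,-2.5,0],[0,0.5,-2.5,0],[0,0.5,-2.5,0],[0,0.5,-2.5,0]]], "fingers": 32}}

```text
time: 8.05
tool_pos: [427.7, 14.4, 171.1]
tcp_rot: [-3.14, -0.0, 1.372]
contact_force: [0.9, -0.5, 1.0]
grip_width: 32.0
```

Emit:
{"fn": "carry_out", "kwargs": {"deltas": [[[0,0,-10,0],[0,0,-30,0],[0,0,-55,0],[0,0,-80,0],[0,0,-95,0],[0,0,-100,0],[0,0,-100,0]]]}}

```text
time: 8.75
tool_pos: [428.4, 14.2, 272.3]
tcp_rot: [3.14, -0.0, 1.372]
contact_force: [-0.7, -0.8, -0.4]
grip_width: 31.8
```

```bash
python3 - <<'E'
from h import *
o=bot.get_obs();print({k:np.round(v,3).tolist() for k,v in o.items()})
yaw=np.deg2rad(-11.2);ex=np.array([np.cos(yaw),np.sin(yaw)]);ey=np.array([-ex[1],ex[0]])
out=[]
for n,box in(("scene",(205,350,235,395)),("side",(215,365,255,420))):
    p,d=bot.capture(n);W=cloud(n,d);np.save(n+"1.npy",d)
    r0,r1,c0,c1=box
    out.append(cv2.resize(p[r0:r1,c0:c1],(int((c1-c0)*2.4),int((r1-r0)*2.4)),interpolation=2))
    # keys: bright, z 55..85
    k=(p.min(2)>95)&(W[...,2]>50)&(W[...,2]<90)&(d>0);k[:r0]=0;k[r1:]=0;k[:,:c0]=0;k[:,c1:]=0
    num,lab,st,ce=cv2.connectedComponentsWithStats(k.astype(np.uint8))
    for i in range(1,num):
        if st[i,4]>25:
            q=W[lab==i];L=np.c_[q[:,:2]@ex,q[:,:2]@ey,q[:,2]]
            print(n,st[i].tolist(),"loc",np.median(L,0).round(1),"x",np.percentile(L[:,0],[3,97]).round(1),"y",np.percentile(L[:,1],[3,97]).round(1))
h=max(i.shape[0] for i in out)
cv2.imwrite("pics/k1.png",np.hstack([cv2.copyMakeBorder(i,0,h-i.shape[0],0,4,0) for i in out]))
E
```

```text
{'time': 8.75, 'joint_positions': [-0.146, 0.184, 1.802, 0.0, 1.154, 0.053], 'dq': [-0.001, 0.023, 0.031, 0.001, -0.018, 0.001], 'tau': [0.032, -34.051, -23.628, 0.08, 0.203, -0.0], 'tool_pos': [428.361, 14.167, 272.312], 'tcp_rot': [3.14, -0.0, 1.372], 'contact_force': [-0.732, -0.843, -0.42], 'moment': [-0.109, 0.08, -0.033], 'grip_width': 31.781}
scene [239, 205, 122, 35, 2917] loc [515.   72.7  68.5] x [486.8 536.7] y [-15.  203.7]
scene [344, 238, 7, 8, 37] loc [587.5 176.6  65.9] x [578.8 592.5] y [171.5 180.6]
scene [314, 240, 15, 13, 144] loc [587.6 124.9  68.6] x [572.3 598.5] y [111.5 136.3]
scene [288, 244, 15, 14, 168] loc [590.7  72.2  68.6] x [571.6 599.1] y [59.5 84.4]
scene [265, 248, 8, 16, 95] loc [591.9  20.1  70.8] x [567.2 605.7] y [15.  25.4]
side [278, 238, 42, 98, 2731] loc [509.   83.7  73.4] x [481.2 537.5] y [-14.5 206.1]
side [332, 273, 14, 11, 105] loc [584.8 123.   67. ] x [573.6 596.9] y [109.5 135.6]
side [331, 291, 14, 13, 139] loc [586.8  71.   68.2] x [573.9 599.2] y [58.4 84.7]
side [327, 313, 21, 10, 96] loc [586.1  19.2  68.4] x [568.7 605.1] y [14.  25.3]
```

View pics/k1.png

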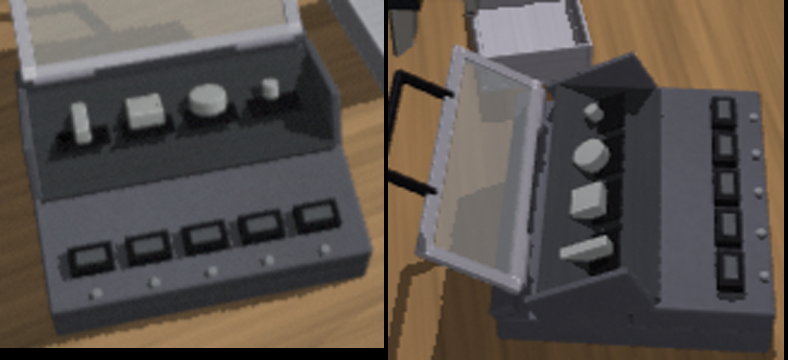

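The guard is fully open on its stop. Keys sit at local y ≈ 20 (bar), 72 (square), 124 (large round) and 176 (small round), tops around x 586, z 67. I turn 90° so the closed fingertips span the row direction and their rear edge presses the key centre.

Emit:
{"fn": "carry_out", "kwargs": {"deltas": [[[-2,12,0,1],[-5,30,0,2.5],[-8,50,0,4],[-11,70,0,5.5],[-14,90,0,7],[-17,108,0,8.5],[-20,125,0,10],[-22,140,0,11.5],[-24,150,0,13],[-25,156,0,14.5],[-25,159,0,16],[-25,159,0,17.2],[-25,159,0,18],[-25,159,0,18],[-25,159,0,18]]], "fingers": 0}}

```text
time: 10.35
tool_pos: [578.9, -41.8, 270.7]
tcp_rot: [-3.142, 0.002, -0.197]
contact_force: [-0.2, 0.1, 0.8]
grip_width: 0.6
```

Emit:
{"fn": "carry_out", "kwargs": {"deltas": [[[0,0,15,0],[0,0,35,0],[0,0,60,0],[0,0,80,0],[0,0,95,0],[0,0,105,0],[0,0,112,0],[0,0,114,0],[0,0,114,0],[0,0,114,0]]]}}

```text
time: 11.35
tool_pos: [579.6, -41.9, 158.4]
tcp_rot: [-3.142, -0.001, -0.199]
contact_force: [0.2, 0.5, 0.7]
grip_width: 0.5
```

```bash
python3 - <<'E'
from h import *
o=bot.get_obs();print({k:np.round(v,3).tolist() for k,v in o.items()})
p,d=bot.capture("side");cv2.imwrite("pics/s2.png",cv2.resize(p[200:360,250:420],None,fx=4,fy=3.7,interpolation=2))
E
```

```text
{'time': 11.35, 'joint_positions': [-0.204, 0.575, 1.541, 0.0, 1.024, 1.566], 'dq': [-0.0, -0.003, -0.001, 0.001, -0.0, 0.001], 'tau': [-0.008, -50.994, -20.943, 0.031, -0.08, -0.003], 'tool_pos': [579.563, -41.874, 158.431], 'tcp_rot': [-3.142, -0.001, -0.199], 'contact_force': [0.167, 0.516, 0.723], 'moment': [-0.043, 0.129, -0.02], 'grip_width': 0.485}
```

View pics/s2.png

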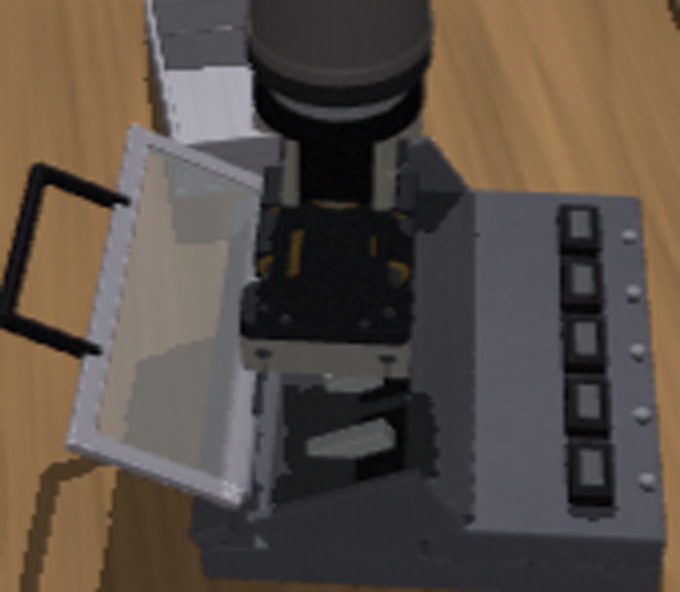

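The side view shows the gripper over the square key, clear of the open guard and the cheeks. Feeling for contact next.

Emit:
{"fn": "carry_out", "kwargs": {"deltas": [[[0,0,8,0],[0,0,16,0],[0,0,20,0],[0.5,0,22,0],[1,0,24,0],[1.5,0,25,0],[2,0,26,0],[2,0,26,0],[2,0,26,0]]]}}

```text
time: 12.3
tool_pos: [581.0, -42.1, 131.8]
tcp_rot: [-3.141, 0.0, -0.199]
contact_force: [-3.0, 0.1, 3.2]
grip_width: 0.9
```

Emit:
{"fn": "carry_out", "kwargs": {"deltas": [[[0.5,0,0.9,0],[1,0,1.7,0],[1,0,1.7,0],[1,0,1.7,0]]]}}

```text
time: 12.7
tool_pos: [582.0, -42.3, 130.0]
tcp_rot: [-3.142, 0.0, -0.199]
contact_force: [-4.0, 0.7, 2.5]
grip_width: 0.6
```

Emit:
{"fn": "carry_out", "kwargs": {"deltas": [[[0.5,0,0.9,0],[1,0,1.7,0],[1,0,1.7,0],[1,0,1.7,0]]]}}

```text
time: 13.1
tool_pos: [582.6, -42.4, 129.1]
tcp_rot: [-3.142, 0.001, -0.199]
contact_force: [-7.7, 2.0, 11.9]
grip_width: 0.2
```

Emit:
{"fn": "carry_out", "kwargs": {"deltas": [[[0.4,0,0.7,0],[0.8,0,1.3,0],[0.8,0,1.3,0],[0.8,0,1.3,0]]]}}

```text
time: 13.5
tool_pos: [582.9, -42.5, 128.7]
tcp_rot: [3.142, 0.002, -0.199]
contact_force: [-11.6, 2.1, 18.6]
grip_width: 0.5
```

```bash
python3 - <<'E'
from h import *
o=bot.get_obs();print({k:np.round(v,3).tolist() for k,v in o.items()})
p,d=bot.capture("side");cv2.imwrite("pics/s3.png",cv2.resize(p[200:360,250:420],None,fx=4,fy=3.7,interpolation=2))
E
```

```text
{'time': 13.5, 'joint_positions': [-0.204, 0.619, 1.555, -0.0, 0.969, 1.566], 'dq': [-0.001, 0.001, 0.001, -0.001, -0.001, 0.001], 'tau': [-0.627, -43.093, -21.585, 0.172, -3.853, -0.004], 'tool_pos': [582.866, -42.456, 128.718], 'tcp_rot': [3.142, 0.002, -0.199], 'contact_force': [-11.625, 2.103, 18.558], 'moment': [0.258, 2.206, -0.037], 'grip_width': 0.452}
```

Bottomed out: about 22 N along the key's normal, with 0.5 mm of motion for 8 N more. Release, then move 52 mm across to the large round key.

Emit:
{"fn": "carry_out", "kwargs": {"deltas": [[[-2,0,-3.5,0],[-4.5,0,-8,0],[-5,0,-16,0],[-5,0,-25,0],[-5,-8,-28,0],[-5,-20,-28,0],[-5,-32,-28,0],[-5,-44,-28,0],[-5,-52,-28,0],[-5,-52,-28,0],[-5,-52,-28,0]]]}}

```text
time: 14.65
tool_pos: [589.2, 9.5, 154.8]
tcp_rot: [3.141, 0.0, -0.198]
contact_force: [-0.1, 0.1, -0.2]
grip_width: 0.4
```

Emit:
{"fn": "carry_out", "kwargs": {"deltas": [[[0,0,8,0],[0,0,16,0],[0.5,0,20,0],[1.5,0,22,0],[2.5,0,24,0],[3.5,0,25.5,0],[4.2,0,26.7,0],[4.2,0,26.7,0],[4.2,0,26.7,0]]]}}

```text
time: 15.55
tool_pos: [592.4, 8.3, 129.1]
tcp_rot: [3.141, 0.002, -0.199]
contact_force: [-8.5, -1.0, 10.6]
grip_width: 0.3
```

Emit:
{"fn": "carry_out", "kwargs": {"deltas": [[[0.4,0,0.7,0],[0.8,0,1.3,0],[0.8,0,1.3,0],[0.8,0,1.3,0],[0.8,0,1.3,0]]]}}

```text
time: 16.05
tool_pos: [592.7, 8.3, 128.7]
tcp_rot: [3.141, 0.003, -0.199]
contact_force: [-12.8, -1.3, 18.3]
grip_width: 0.6
```

Same stop signature on the large round key. Release and go to the bar, 104 mm the other way, clear above the square key.

Emit:
{"fn": "carry_out", "kwargs": {"deltas": [[[-2,0,-3.5,0],[-4.5,0,-8,0],[-5,0,-16,0],[-5,0,-25,0],[-5,8,-28,0],[-5,20,-28,0],[-5,35,-28,0],[-5,50,-28,0],[-5,65,-28,0],[-5,80,-28,0],[-5,92,-28,0],[-5,100,-28,0],[-5,104,-28,0],[-5,104,-28,0],[-5,104,-28,0]]]}}

```text
time: 17.55
tool_pos: [568.8, -92.4, 155.0]
tcp_rot: [-3.141, -0.0, -0.199]
contact_force: [0.1, -0.5, -0.8]
grip_width: 0.1
```

Emit:
{"fn": "carry_out", "kwargs": {"deltas": [[[0,0,8,0],[0,0,16,0],[0.5,0,20,0],[1.5,0,22,0],[2.5,0,24,0],[3.5,0,25.5,0],[4.2,0,26.7,0],[5,0,28,0],[5,0,28,0],[5,0,28,0],[5,0,28,0]]]}}

```text
time: 18.65
tool_pos: [572.3, -93.1, 128.4]
tcp_rot: [-3.141, 0.003, -0.199]
contact_force: [-11.6, 4.2, 15.9]
grip_width: 0.2
```

Emit:
{"fn": "carry_out", "kwargs": {"deltas": [[[0.3,0,0.5,0],[0.3,0,0.5,0],[0.3,0,0.5,0],[0.3,0,0.5,0],[0.3,0,0.5,0],[0.3,0,0.5,0],[0.3,0,0.5,0],[0.3,0,0.5,0],[0.3,0,0.5,0],[0.3,0,0.5,0],[0.3,0,0.5,0],[0.3,0,0.5,0],[0.3,0,0.5,0],[0.3,0,0.5,0],[0.3,0,0.5,0],[0.3,0,0.5,0],[0.3,0,0.5,0],[0.3,0,0.5,0]]]}}

```text
time: 20.45
tool_pos: [572.4, -93.1, 128.2]
tcp_rot: [-3.141, 0.003, -0.199]
contact_force: [-12.0, 4.1, 19.9]
grip_width: 0.3
```

```bash
python3 - <<'E'
from h import *
o=bot.get_obs();print({k:np.round(v,3).tolist() for k,v in o.items()})
a=[]
for n,(r0,c0) in(("scene",(200,225)),("side",(200,250))):
    p,d=bot.capture(n);a.append(cv2.resize(p[r0:r0+160,c0:c0+170],None,fx=2.3,fy=2.3,interpolation=2))
cv2.imwrite("pics/s4.png",np.hstack(a))
E
```

```text
{'time': 20.45, 'joint_positions': [-0.293, 0.614, 1.568, 0.0, 0.963, 1.476], 'dq': [0.0, -0.001, -0.001, -0.001, 0.002, -0.001], 'tau': [-1.371, -42.691, -21.945, -0.116, -4.172, 0.018], 'tool_pos': [572.357, -93.089, 128.243], 'tcp_rot': [-3.141, 0.003, -0.199], 'contact_force': [-12.002, 4.074, 19.943], 'moment': [0.685, 2.287, 0.007], 'grip_width': 0.272}
```

View pics/s4.png

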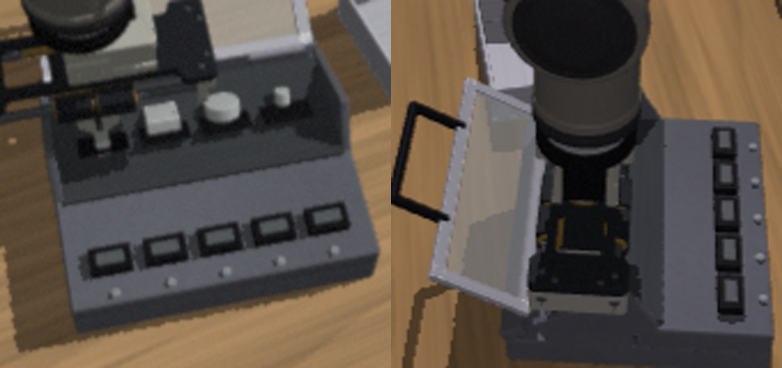

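The bar is held down under the fingertips and the square, large round and small keys are all up. I release, rise and return over the handle.

Emit:
{"fn": "carry_out", "kwargs": {"deltas": [[[-2,0,-3.5,0],[-4.5,0,-8,0],[-5,0,-16,0],[-5,0,-30,0],[-5,0,-50,0],[-5,0,-75,0],[-5,0,-100,0],[-5,0,-125,0],[-5,0,-140,0],[-5,0,-144,0],[-5,0,-144,0],[-5,0,-144,0]]]}}

```text
time: 21.75
tool_pos: [568.8, -92.8, 269.6]
tcp_rot: [-3.141, 0.001, -0.199]
contact_force: [0.7, 0.1, -0.2]
grip_width: 0.5
```

```bash
python3 - <<'E'
from h import *
from scipy.spatial.transform import Rotation as R
o=bot.get_obs();t=np.array(o["tool_pos"]);print(t,np.round(o["tcp_rot"],3))
print(R.from_euler("xyz",o["tcp_rot"]).inv().apply(np.array([428.5,14.2,272])-t))
yaw=np.deg2rad(-11.2);ex=np.array([np.cos(yaw),np.sin(yaw)]);ey=np.array([-ex[1],ex[0]])
for n in("scene","side"):
    p,d=bot.capture(n);W=cloud(n,d);k=(d>0)&(W[...,2]>108)&(W[...,2]<140)&(p.max(2)<70)
    L=np.c_[W[k][:,:2]@ex,W[k][:,:2]@ey,W[k][:,2]];L=L[(abs(L[:,0]-420)<30)&(abs(L[:,1]-97)<50)]
    print(n,len(L),np.percentile(L,[5,50,95],axis=0).round(1).tolist() if len(L) else 0)
print("expected grip local",np.array([428.5,14.2])@ex,np.array([428.5,14.2])@ey)
E
```

```text
[568.77264797 -92.80774402 269.5606196 ] [-3.141e+00  1.000e-03 -1.990e-01]
[-158.68129846  -77.12522833   -2.22896858]
scene 9 [[417.7, 143.5, 120.4], [422.0, 144.2, 122.8], [423.1, 146.5, 127.6]]
side 175 [[417.5, 51.4, 122.0], [422.0, 95.9, 125.5], [426.4, 144.7, 128.0]]
expected grip local 417.581156279805 97.1589827037165
```

Emit:
{"fn": "carry_out", "kwargs": {"deltas": [[[-12,-6,0,-1],[-28,-14,0,-2.5],[-46,-23,0,-4],[-65,-32,0,-5.5],[-84,-41,0,-7],[-103,-50,0,-8.5],[-120,-58,0,-10],[-134,-65,0,-11.5],[-145,-71,0,-13],[-152,-75,0,-14.5],[-156,-77,0,-16],[-156.5,-77,0,-17.2],[-156.5,-77,0,-18],[-156.5,-77,0,-18],[-156.5,-77,0,-18]]], "fingers": 32}}

```text
time: 23.35
tool_pos: [430.7, 13.7, 270.1]
tcp_rot: [-3.141, -0.0, 1.37]
contact_force: [-0.0, 0.0, -0.4]
grip_width: 31.4
```

Emit:
{"fn": "carry_out", "kwargs": {"deltas": [[[0,0,15,0],[0,0,35,0],[0,0,55,0],[0,0,72,0],[0,0,85,0],[0,0,93,0],[0,0,98,0],[0,0,99,0],[0,0,99,0]]]}}

```text
time: 24.25
tool_pos: [431.0, 13.6, 171.7]
tcp_rot: [3.141, -0.0, 1.371]
contact_force: [0.3, 0.0, 0.1]
grip_width: 31.8
```

Emit:
{"fn": "carry_out", "kwargs": {"deltas": [[[0,0,0,0],[0,0,0,0],[0,0,0,0],[0,0,0,0],[0,0,0,0],[0,0,0,0],[0,0,0,0]]], "fingers": 6}}

```text
time: 24.95
tool_pos: [430.5, 13.8, 171.7]
tcp_rot: [-3.141, -0.0, 1.372]
contact_force: [-4.0, 1.1, 6.6]
grip_width: 9.2
```

Emit:
{"fn": "carry_out", "kwargs": {"deltas": [[[0,2.5,-4,0],[0,5,-8,0],[0,10.5,-15.6,0],[0,16.6,-22.8,0],[0,23.1,-29.6,0],[0,30.1,-35.9,0],[0,37.5,-41.7,0],[0,45.4,-47,0],[0,53.5,-51.7,0],[0,62,-55.8,0],[0,70.7,-59.4,0],[0,79.7,-62.3,0],[0,88.8,-64.5,0],[0,98.1,-66.2,0],[0,107.5,-67.2,0],[0,116.9,-67.5,0],[0,116.9,-67.5,0]]]}}

```text
time: 26.65
tool_pos: [547.5, -9.7, 240.0]
tcp_rot: [3.137, -0.001, 1.371]
contact_force: [2.1, 2.2, 5.1]
grip_width: 9.1
```

Emit:
{"fn": "carry_out", "kwargs": {"deltas": [[[0,4,0.1,0],[0,9.4,0.3,0],[0,18.8,1.3,0],[0,28.1,3,0],[0,37.2,5.2,0],[0,46.2,8.1,0],[0,54.9,11.7,0],[0,63.4,15.8,0],[0,71.5,20.5,0],[0,79.4,25.8,0],[0,86.8,31.6,0],[0,93.8,37.9,0],[0,100.3,44.7,0],[0,106.4,51.9,0],[0,109.2,55.7,0],[0,111.9,59.5,0],[0,114.5,63.5,0],[0,116.9,67.5,0],[0,116.9,67.5,0]]]}}

```text
time: 28.55
tool_pos: [660.0, -32.7, 171.2]
tcp_rot: [-3.141, 0.0, 1.372]
contact_force: [-1.5, 2.9, 1.2]
grip_width: 9.0
```

Emit:
{"fn": "carry_out", "kwargs": {"deltas": [[[0,0.8,1.5,0],[0,1.6,3,0],[0,1.6,3,0],[0,1.6,3,0]]]}}

```text
time: 28.95
tool_pos: [660.3, -32.8, 170.9]
tcp_rot: [-3.14, 0.001, 1.372]
contact_force: [-12.5, 3.4, 17.8]
grip_width: 9.0
```

The closed stop is felt (0.3 mm of motion for about 17 N). Relax, open and rise.

Emit:
{"fn": "carry_out", "kwargs": {"deltas": [[[0,-1,-2,0],[0,-1,-2,0],[0,-1,-2,0],[0,-1,-2,0],[0,-1,-2,0],[0,-1,-2,0]]], "fingers": 32}}

```text
time: 29.55
tool_pos: [660.6, -32.8, 170.2]
tcp_rot: [-3.141, -0.0, 1.372]
contact_force: [0.6, -0.5, 0.4]
grip_width: 31.7
```

Emit:
{"fn": "carry_out", "kwargs": {"deltas": [[[0,0,-8,0],[0,0,-25,0],[0,0,-50,0],[0,0,-75,0],[0,0,-100,0],[0,0,-115,0],[0,0,-120,0],[0,0,-120,0]]]}}

```text
time: 30.35
tool_pos: [660.7, -32.7, 291.4]
tcp_rot: [3.14, -0.0, 1.372]
contact_force: [0.0, -0.1, -0.9]
grip_width: 32.1
```

Emit:
{"fn": "carry_out", "kwargs": {"deltas": [[[20,-10,0,0],[60,-30,0,0],[100,-50,0,0],[140,-70,0,0],[175,-90,0,0],[195,-98,0,0],[200,-100,0,0],[200,-100,0,0]]]}}

```text
time: 31.15
tool_pos: [601.8, 183.5, 289.5]
tcp_rot: [-3.14, 0.001, 1.373]
contact_force: [0.2, -0.8, -0.5]
grip_width: 32.1
```

```bash
python3 - <<'E'
from h import *
o=bot.get_obs();print({k:np.round(v,3).tolist() for k,v in o.items()})
yaw=np.deg2rad(-11.2);ex=np.array([np.cos(yaw),np.sin(yaw)]);ey=np.array([-ex[1],ex[0]])
for n in("scene","side"):
    p,d=bot.capture(n);W=cloud(n,d);D0=np.load(n+"0.npy");W0=cloud(n,D0)
    cv2.imwrite(f"pics/{n}9.png",p)
    for tag,w,dd in(("before",W0,D0),("now",W,d)):
        L=np.stack([w[...,:2]@ex,w[...,:2]@ey,w[...,2]],-1);m=dd>0
        q=L[m&(abs(L[...,0]-654)<15)&(abs(L[...,1]-97)<45)&(L[...,2]>110)&(L[...,2]<140)]
        g=L[m&(L[...,0]>548)&(L[...,0]<598)&(abs(L[...,1]-97)<100)&(L[...,2]>58)&(L[...,2]<100)]
        f=np.polyfit(g[:,0],g[:,2],1) if len(g)>9 else [0,0]
        print(n,tag,len(q),np.median(q,0).round(1) if len(q) else 0,"slope deg",round(float(np.rad2deg(np.arctan(f[0]))),2))
E
```

```text
{'time': 31.15, 'joint_positions': [0.174, 0.54, 1.215, -0.0, 1.389, 0.372], 'dq': [-0.037, -0.003, -0.005, -0.006, 0.002, -0.01], 'tau': [1.535, -54.329, -25.511, 0.247, 0.033, 0.121], 'tool_pos': [601.825, 183.475, 289.548], 'tcp_rot': [-3.14, 0.001, 1.373], 'contact_force': [0.206, -0.755, -0.514], 'moment': [-0.061, 0.051, -0.004], 'grip_width': 32.106}
scene before 282 [653.8  96.4 127.8] slope deg 26.32
scene now 282 [654.7  97.2 126. ] slope deg 28.55
side before 197 [653.2  95.2 127.7] slope deg 30.66
side now 172 [655.   95.7 126.3] slope deg 29.99
```

View pics/side9.png

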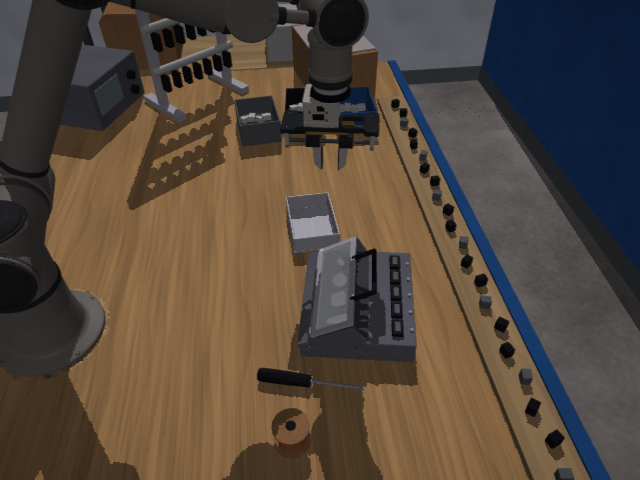

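The guard is closed (side-view slope 29.99°, handle 1.4 to 1.8 mm lower than at the start). Tray, driver and spool are at the same pixels as before, and the arm is clear.

```bash
python3 -c "
from plant import bot
print(bot.close_job())"
```

```text
the job is handed in; nothing more can be done
None
```

The self-test is done and the job is handed in, at about 31 s on the robot's clock. No verdict was reported.

- **Guard opening:** I gripped the handle and swung the guard over until it met its stop, with about 30 N felt there. The pictures showed it fully open.
- **Keys:** I pressed the square key, then the large round key, then the bar key. Each went to a hard stop at about 20–23 N along its own direction, against the 5 N that holds it down. I held the bar for about 1.8 s or more. I never went near the small round key. While the bar was held down, a picture showed the other three keys up.
- **Guard closing:** I swung it back until it met its stop, with about 22 N felt, then let go and moved the arm clear.

**Last checks:**
- **Guard:** its slope measured 29.99° in the side view. The scene view gave 28.55°, but that view had also read low before the move, so I relied on the felt stop and the side view. The handle sits about 1.4–1.8 mm lower than at the start, so the guard had been slightly ajar.
- **Keys:** wrist force returned to about zero after each press. I did not check the keys in a picture again after closing the guard.
- **Bystanders:** the tray, spool and screwdriver looked unmoved in the side picture, and I made no depth check of them.
- **Depth disagreement:** the rear deck read about 54 mm high in the depth images instead of the stated 65 mm. It did not affect the work.

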